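# Show a microscope objective to the inspection camera

### The job

The small inspection camera on the counter looks up at a slant and still wears its dust cap: pull the cap off by its knob and set it down, not dropping it, on the bare counter clear of the camera. Then lift the longest of the three microscope objectives out of its rack and hold it in the air in front of the camera with its narrow front end looking straight down into the camera lens, centred on the line of sight and 60 mm from the lens, without bumping the camera or disturbing the other objectives or the things standing round. The program finishes while still holding the objective there, steady; do not put it down.

Things in the scene. Friction and masses are not known exactly. Their poses are not given: they have to be found in the camera images.
- camera: inspection camera, fixed: square dark foot 90 x 90 x 12 mm, a post (to 87 mm high, 34 mm behind the origin), a grey head and a black lens barrel 33 mm in diameter, 40 mm long. Origin: centre of the foot's underside, on the counter; its -x axis is the way the camera looks seen from above, roughly to the robot; the line of sight leans 20 degrees from vertical to that side
- lens (a point): centre of the camera's front lens, at the end of the barrel (33 mm diameter, about 113 mm above the counter). z axis: the line of sight, out of the lens, up at a slant (20 degrees from vertical, towards the robot); y axis: level, across the camera.
- focus (a point): the inspection point in empty air on the line of sight, 60 mm in front of the lens, about 169 mm above the counter. Same axes as lens.
- cap: loose black dust cap, 30 g: 44 mm diameter, 18 mm high, 14 mm deep inside, with a round knob 20 mm in diameter and 20 mm high on top. Slipped over the end of the lens barrel with about 2.5 mm of play; no thread or catch; draw it off along the line of sight. Origin: centre of its open rim; z axis: from rim to knob, 38 mm to the knob's top
- cap_knob (a point): centre of the cap's knob, half-way up the knob (free counter to set the cap down: about world x 0.45, y 0.16, left of the counter's step, whose edge runs at x = 0.50 for y below 0.11): 28 mm above the cap's rim, 10 mm above its 44 mm body. z axis: out through the knob's end.
- rack: white objective rack, fixed: plate 66 mm (x) x 190 mm (y), top at 55 mm above the counter, with three 29 mm holes at y = -64, 0, +64 mm. Origin: centre of its underside. An incubator 207 mm high stands behind it, its front at world x = 0.70
- long: the longest objective, the one to show: loose turned steel part, about 0.12 kg, 89 mm long, hanging nose down in one of the rack's holes (which one varies). From the front lens: nose 40 mm (diameter 12 widening to 25), knurled collar 37 x 6 mm that lies on the plate, barrel diameter 26 x 38 mm, thread end 20 x 5 mm. Origin: front lens; z axis: from the front lens to the thread end
- long_nose (a point): the front lens of the longest objective, centre of its narrow front face (same axes as long)
- long_barrel (a point): where to grasp the longest objective: centre of its barrel, half-way up (26 mm diameter, 38 mm high; in the rack it stands from 61 to 99 mm above the counter); 65 mm from the front lens along z
- mid_barrel (a point): centre of the barrel of the middle objective (barrel 26 mm diameter, 24 mm high, else alike; hangs in another hole); to be left alone
- short_barrel (a point): centre of the barrel of the shortest objective (barrel 26 mm diameter, 14 mm high); to be left alone
- dish_center (a point): centre of a loose round culture dish, 60 mm diameter, 15 mm high; to be left alone
- chamber_center (a point): centre of a loose flat counting chamber in its tray, 34 x 84 x 7 mm; to be left alone
- bottle_center (a point): centre of a small loose bottle, 35 mm diameter, 72 mm high; to be left alone
Not all that is in view belongs to the job. What is shaped like the cap but yellow is not meant.

How it is judged:
By the outcome, as a careful person would: the job done as asked, in the order asked, and still so for the second after the job is handed in, while the arm keeps its last pose, push and grip.
It also fails if it takes over 64 s, if anything falls off the work surface, if the arm or the gripper's body presses on something with over 40 N, if the wrist force passes 120 N, or if a joint passes its speed limit or range.

### The arm

A 7-joint arm with a two-finger parallel gripper is mounted at the origin on a cart in front of the work surface, level with it; the furniture and walls round the work are solid. World frame = base frame: x ahead of the robot, y to its left, z up, the work surface at z = 0. Lengths are in mm, angles in rad, forces in N, time in s.
With the tool pointing down it reaches from about 350 to 900 mm from the base axis. Payload 8.1 kg.
Tool frame: the origin (TCP) lies at the very end of the fingers, on their centre line; the grasp point (between the pads) lies 19 mm behind it; z points along the fingers, y is the line along which they close (so a half turn about z gives the same grasp; the last joint's range is limited). The gripper opens to 92 mm and grips with 3 to 60 N. Pads are 19 mm wide; open, the fingers measure 130 mm over their backs; the gripper's body (75 mm by 190 mm) begins 47 mm behind the grasp point.
Start: joints at [-1.427, 0.434, 0.025, 1.573, -0.012, 1.134, -0.075], TCP at [152.717, 606.07, 187.142] pointing down, gripper open.
Joint ranges: [-2.62, 2.62], [-0.44, 2.09], [-1.27, 1.32], [0.08, 2.57], [-1.32, 4.46], [0.12, 2], [-2.74, 2.74]. Speed limits (rad/s): [2.22, 2.22, 3.01, 3.01, 3.14, 3.14, 3.14].

### API

Orientations are given as a rotation vector (axis times angle).
In Python, from plant import * gives the robot as it stands.
- The arm moves only by the tool servo_tool, never from a script. Its argument "steps" is a list of rows, each a list of 5 numbers: the shift along the world's x, y, z in mm, then the turn about the world's z in rad, then the finger opening in mm, from 0 to 91.8. In form: [[tx, ty, tz, roll, claw], ...]. A call has 1 to 20 rows; each row is the pose to reach, as a shift and turn from the pose commanded when the call began; what a row does not reach only later rows make up. A row lasts 1/10 s, in which the tool goes at most 50 mm and 8.59 degrees, less where a joint would pass 70% of its speed; a pose out of reach is approached as far as the arm can. A call with a gripper value outside its range is refused whole. The fingers move at their own pace and stop on an object; "force" is the grip in N (left out, the last holds). Time passes only in rows, so rows that repeat a pose let the fingers close. It gives the time, the measured TCP pose, the force, the opening and the grip force at its end, in the units of the state.
- sense(): the state, without advancing time (a new reading comes with each control period).
- get_image(name): name is "side" or "top"; returns a dict with "color" (400x640x3 uint8, red, green, blue), "fx", "fy", "cx", "cy" (pixels), "extrinsics" (4x4, takes a point from world to camera coordinates). Camera axes: x right, y up, looking along -z (the intrinsics and any distortion apply to the point x, -y, -z); pixel columns grow to the right and rows downward; lengths in mm; the calibration is good to about 2 mm. A picture is of the moment at which its call begins. There is no depth.
- hand_in(): hands the job in; it is judged then, once.
The state is a dict: "t": time; "joint_positions": joint angles; "joint_velocities": joint speeds; "tau": joint torques, N m; "position": TCP position; "tool_rot": TCP orientation; "wrist_force": force on the tool from outside, world axes, zero at the start; "torque": the same for the moment, N m; "width": opening from 0.0 (shut) to 1.0 (fully open); "grip_force": force on a finger pad.
Only numpy, scipy, OpenCV 4.12 (cv2) and the standard library are available. Lean on these libraries where they do the work, as an engineer would, in place of code of your own. Each camera call takes 0.05 s, during which the arm holds its last target. There are 200 camera calls.

## Working session

There is one attempt and no reset: what is moved stays moved. The work goes in short steps, Python scripts to look and compute and a tool call to move; the robot and the scene stay as the last step left them, time stands still between calls to the robot, and variables do not carry over. Pictures are saved under pics/ and viewed, at most 10 in all, crops included, and the job is handed in when it is done.

Besides the shell and the picture viewer there is one more tool, called after "Emit:" by a JSON object that holds its "op" and its "data". servo_tool: Moves the arm, as the interface text tells. Its arguments: {"type":"object","properties":{"steps":{"type":"array","items":{"type":"array","items":{"type":"number"}}},"force":{"type":"number"}},"required":["steps"]}

```bash
ls; mkdir -p pics
python3 - <<'E'
from plant import *
import cv2,numpy as np
s=sense(); print(s)
for n in("side","top"):
    d=get_image(n); cv2.imwrite(f"pics/{n}0.png",d["color"][...,::-1]); np.savez(f"{n}0.npz",**d)
    print(n,{k:v for k,v in d.items() if k!="color"})
E
```

```text
pics
{'t': 0.0, 'joint_positions': array([-1.42658862,  0.43523045,  0.02501225,  1.57408762, -0.01160469,
        1.13399958, -0.07510184]), 'joint_velocities': array([ 0.00092977,  0.00226424, -0.00064678,  0.000386  , -0.00025085,
       -0.00200771,  0.00134208]), 'tau': array([ 1.36426650e-03, -6.67877984e+01,  9.85629782e-01, -3.14452779e+01,
       -6.05097623e-02,  4.30157944e-02,  1.88692916e-04]), 'position': array([152.6364153 , 605.48781196, 186.34450735]), 'tool_rot': array([-3.86866661e-01, -3.11764134e+00,  2.48072950e-03]), 'wrist_force': array([ 0.28854704, -0.46866214,  0.68147623]), 'torque': array([-0.04305969,  0.01063487,  0.02367442]), 'grip_force': 0.0, 'width': 1.000753117209803}
side {'fx': 434.1163687472804, 'fy': 434.1163687472804, 'cx': 315.5101510397077, 'cy': 206.85287860458922, 'extrinsics': array([[ 5.11856556e-01, -8.58995053e-01, -1.14177580e-02,
        -2.84587114e+02],
       [ 7.52016374e-01,  4.41605946e-01,  4.89341968e-01,
        -5.29356030e+02],
       [-4.15300180e-01, -2.59059236e-01,  8.72017244e-01,
        -1.03135341e+03],
       [ 0.00000000e+00,  0.00000000e+00,  0.00000000e+00,
         1.00000000e+00]])}
top {'fx': 442.58240810340885, 'fy': 442.58240810340885, 'cx': 319.81064769149833, 'cy': 195.78795608503657, 'extrinsics': array([[ 1.58990835e-02, -9.99872078e-01,  1.74537089e-03,
         4.66752782e+00],
       [ 9.97483075e-01,  1.59816820e-02,  6.90803875e-02,
        -6.02746951e+02],
       [-6.90994446e-02,  6.42663076e-04,  9.97609570e-01,
        -1.57303330e+03],
       [ 0.00000000e+00,  0.00000000e+00,  0.00000000e+00,
         1.00000000e+00]])}
```

View pics/side0.png

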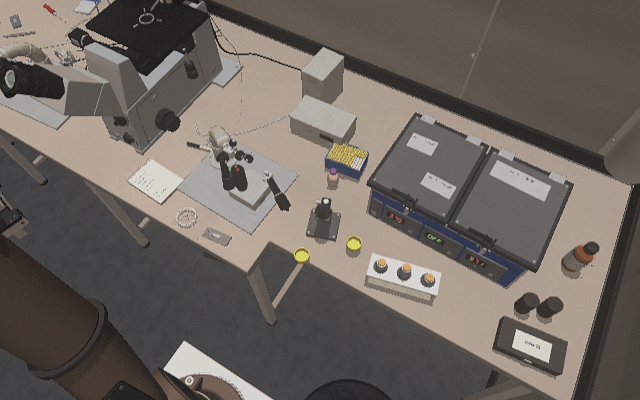

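View pics/top0.png

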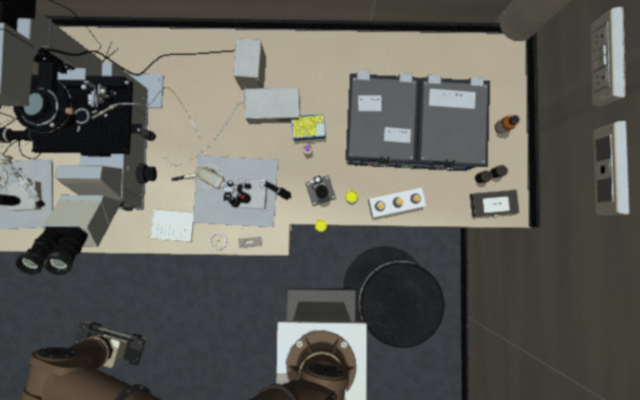

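The side view shows the camera with its black cap at (323,205). The look-alikes are two yellow caps at (302,256) and (354,244), and the microscope parts further left. The rack's objectives are at (381,265), (405,270) and (429,279). In the top view the camera is at (320,190) and the rack at (398,203).

Run:
```python
import cv2,numpy as np
a=np.load("side0.npz")["color"][185:305,290:450,::-1]; b=np.load("top0.npz")["color"][165:235,290:450,::-1]
cv2.imwrite("pics/c1.png",cv2.resize(a,None,fx=5,fy=5,interpolation=cv2.INTER_CUBIC))
cv2.imwrite("pics/c2.png",cv2.resize(b,None,fx=5,fy=5,interpolation=cv2.INTER_CUBIC))
```

```text
(no output)
```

View pics/c1.png

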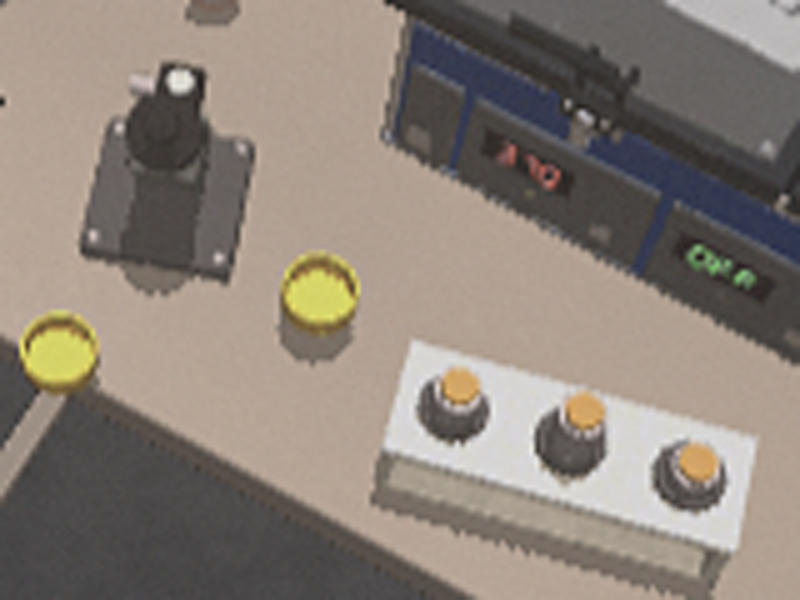

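View pics/c2.png

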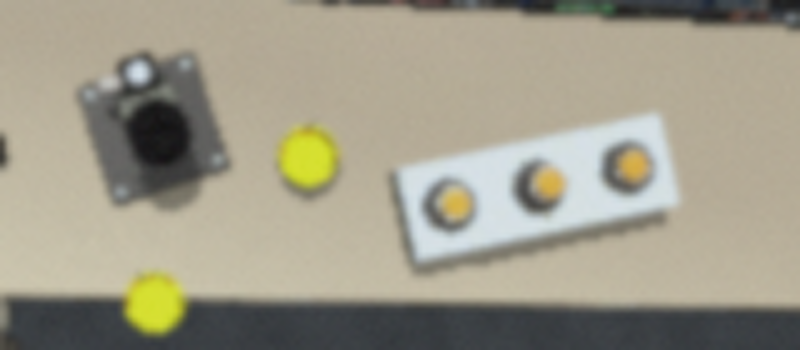

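The three tops are separated from their collars by different amounts, and the middle objective stands out furthest. The black knobbed cap sits on the camera, and both yellow caps are decoys. I'll triangulate next.

```bash
cat > h.py <<'E'
import numpy as np
from scipy.optimize import least_squares
C={n:dict(np.load(f"{n}0.npz")) for n in("side","top")}
def proj(n,p):
    c=C[n];q=c["extrinsics"][:3,:3]@np.asarray(p,float)+c["extrinsics"][:3,3]
    return np.array([c["cx"]-c["fx"]*q[0]/q[2],c["cy"]+c["fy"]*q[1]/q[2]])
def tri(ps,pt):
    r=least_squares(lambda p:np.r_[proj("side",p)-ps,proj("top",p)-pt],[550,0,50])
    return r.x,np.sqrt(2*r.cost)
def onz(n,px,z):
    return np.r_[least_squares(lambda p:proj(n,[p[0],p[1],z])-px,[550,0]).x,z]
def cs(u,v,x0=290,y0=185,k=5): return np.array([(u+.5)/k-.5+x0,(v+.5)/k-.5+y0])
def ct(u,v): return cs(u,v,290,165)
E
python3 - <<'E'
from h import *
np.set_printoptions(precision=1,suppress=True)
P={"objL":((460,386),(456,204)),"objM":((585,409),(549,183)),"objR":((697,461),(634,165)),
"yelA":((60,350),(155,303)),"yelB":((320,292),(309,158)),"postTop":((181,80),(138,72)),
"rackNL":((388,455),(418,265)),"rackNR":((738,548),(680,205)),"rackFL":((413,342),(397,170)),"rackFR":((756,438),(658,113)),
"s1":((242,148),(185,65)),"s2":((218,258),(218,160)),"s3":((93,237),(122,192)),"cap":((168,130),(158,132))}
for k,(a,b) in P.items():
    print(k,*tri(cs(*a),ct(*b)))
for q in[(78,92),(192,52),(230,165),(120,205)]: print("foot top",onz("top",ct(*q),12))
for q in[(255,150),(230,280),(80,248)]: print("foot side",onz("side",cs(*q),12))
E
```

```text
objL [ 567.9 -195.7   91.7] 0.045360014991757985
objM [ 582.7 -257.4  106.2] 0.1429356225951404
objR [ 597.1 -319.5   82.1] 0.2847976185245115
yelA [497.1   9.6  37.8] 0.09621168556986348
yelB [601.7 -98.2  37.6] 0.02587360423662657
postTop [656.   24.3  88.1] 0.019056207812144968
rackNL [ 527.7 -176.3   55.6] 0.8334705620871046
rackNR [ 571.3 -356.6   65.4] 0.20761967269956486
rackFL [ 593.1 -159.1   55.9] 0.04066937906695867
rackFR [ 635.9 -342.1   57.4] 0.16583385078845925
s1 [669.7  -9.8  16.7] 0.2578940151011337
s2 [600.5 -33.7  15.5] 0.17239663520062748
s3 [575.9  35.7  14.6] 0.3850541886839363
cap [613.5   9.  109.7] 0.40453825788585135
foot top [648.9  68.   12. ]
foot top [679.4 -14.3  12. ]
foot top [597.5 -43.   12. ]
foot top [567.3  36.2  12. ]
foot side [675.  -16.5  12. ]
foot side [593.1 -45.7  12. ]
foot side [566.6  39.8  12. ]
```

The longest objective is in the middle hole: its top is at z≈106, against 92 and 82 for the others. Its axis is near (582.5, -257.5). The camera foot is near (622, 12) with yaw ≈ 20°, which puts the knob near (607, 6, 126). I'm moving above it now.

Emit:
{"op": "servo_tool", "data": {"steps": [[0, 0, 40, 0.1, 60], [20, -30, 80, 0.15, 60], [50, -65, 90, 0.2, 60], [80, -105, 90, 0.25, 60], [110, -145, 90, 0.3, 60], [140, -185, 90, 0.35, 60], [170, -225, 90, 0.4, 60], [200, -265, 90, 0.45, 60], [230, -305, 90, 0.5, 60], [260, -345, 90, 0.55, 60], [290, -385, 90, 0.59, 60], [320, -425, 90, 0.59, 60], [350, -465, 90, 0.59, 60], [380, -505, 90, 0.59, 60], [410, -540, 90, 0.59, 60], [435, -575, 90, 0.59, 60], [450, -595, 90, 0.59, 60], [454.5, -599.5, 60, 0.59, 60], [454.5, -599.5, 30, 0.59, 60], [454.5, -599.5, 15, 0.59, 60]]}}

```text
t: 2.1
position: [605.7, 6.2, 199.1]
tool_rot: [0.534, -3.092, -0.0]
wrist_force: [-0.5, 0.8, -0.1]
width: 0.649
grip_force: 0.0
```

```bash
cat > snap.py <<'E'
import sys,cv2,numpy as np
from plant import *
def snap(tag,side,top,k=6,view=True):
    "crops (x0,x1,y0,y1) of both views, side by side"
    out=[]
    for n,(x0,x1,y0,y1) in(("side",side),("top",top)):
        d=get_image(n); np.savez(f"{n}_{tag}.npz",**d)
        out.append(cv2.resize(d["color"][y0:y1,x0:x1,::-1],None,fx=k,fy=k,interpolation=cv2.INTER_CUBIC))
    cv2.imwrite(f"pics/{tag}.png",np.hstack(out))
E
python3 - <<'E'
from snap import *
snap("a",(290,356,170,240),(290,356,155,225))
s=sense(); print({k:s[k] for k in("t","position","tool_rot","joint_positions","wrist_force","width")})
E
```

```text
{'t': 2.2, 'position': array([605.30934198,   6.53639209, 199.37045436]), 'tool_rot': array([ 5.35261034e-01, -3.09033573e+00, -5.74087115e-04]), 'joint_positions': array([-0.34642274,  0.40392932,  0.35283772,  1.6221218 , -0.1490478 ,
        1.14749491,  1.9561957 ]), 'wrist_force': array([ 0.07195709,  0.31646778, -0.20828728]), 'width': 0.651542368506524}
```

View pics/a.png

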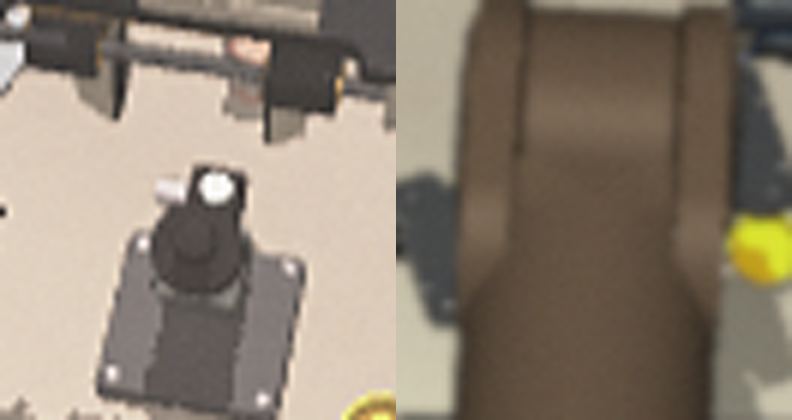

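The side view shows the cap body centred near crop (198,250) with the knob at about (197,240). The fingertips are at (112,115) and (280,140), straddling it from above. The top view is blocked by the arm. Next I check the predicted points against the side view.

Run:
```python
from h import *
import cv2
np.set_printoptions(precision=1,suppress=True)
y=np.radians(19.8);t=np.radians(20);d=np.array([-np.cos(y)*np.sin(t),-np.sin(y)*np.sin(t),np.cos(t)])
L=np.array([622-10.7*np.cos(y),11.7-10.7*np.sin(y),113])
for s in(-14,4,14,24): print(s,L+s*d,(proj("side",L+s*d)-[290,170]+.5)*6-.5)
# contrast-enhanced crop of cap
c=np.load("side_a.npz")["color"][195:225,308:342,::-1].astype(float)
cv2.imwrite("pics/cap.png",cv2.resize(np.clip(c*3,0,255).astype(np.uint8),None,fx=16,fy=16,interpolation=cv2.INTER_CUBIC))
for s in(4,14,24): print((proj("side",L+s*d)-[308,195]+.5)*16-.5)
```

```text
-14 [616.4   9.7  99.8] [202.1 251. ]
4 [610.6   7.6 116.8] [199.7 244.8]
14 [607.4   6.5 126.2] [198.4 241.3]
24 [604.2   5.3 135.6] [197.1 237.7]
[245.5 253.7]
[242.  244.3]
[238.4 234.8]
```

View pics/cap.png

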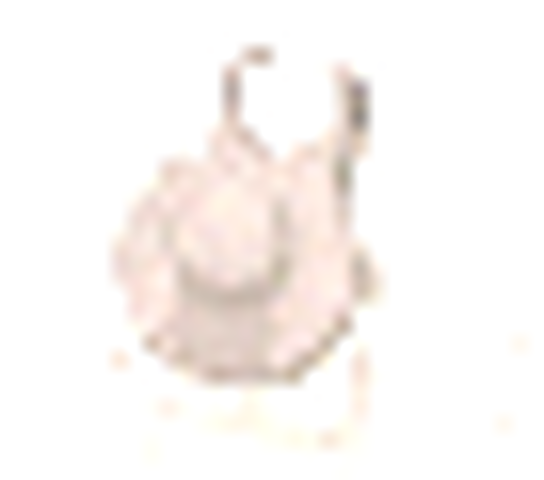

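The knob's end disc is at (232,230) in this crop, against a prediction of (238,235). That is about 1 mm off, good enough to descend and grip.

Emit:
{"op": "servo_tool", "data": {"steps": [[1, 0, -30, 0, 50], [1, 0, -50, 0, 50], [1, 0, -62, 0, 50], [1, 0, -70, 0, 50], [1, 0, -75, 0, 50], [1, 0, -75, 0, 50], [1, 0, -75, 0, 40], [1, 0, -75, 0, 30], [1, 0, -75, 0, 22], [1, 0, -75, 0, 14], [1, 0, -75, 0, 14], [1, 0, -75, 0, 14], [1, 0, -75, 0, 14]], "force": 12}}

```text
t: 3.5
position: [608.2, 6.6, 127.2]
tool_rot: [-0.536, 3.095, 0.0]
wrist_force: [-0.1, -0.9, 0.1]
width: 0.151
grip_force: 0.0
```

Run:
```python
from snap import *
snap("b",(290,356,170,240),(290,356,155,225))
s=sense(); print({k:s[k] for k in("t","position","wrist_force","width","grip_force")})
c=np.load("side_b.npz")["color"][180:230,295:355,::-1].astype(float)
cv2.imwrite("pics/b2.png",cv2.resize(np.clip(c*2.2,0,255).astype(np.uint8),None,fx=12,fy=12,interpolation=cv2.INTER_CUBIC))
```

```text
{'t': 3.6, 'position': array([608.18863957,   6.58514039, 127.1227931 ]), 'wrist_force': array([-0.32392734, -0.08118881,  0.18660751]), 'width': 0.15647499061657283, 'grip_force': 0.0}
```

View pics/b2.png

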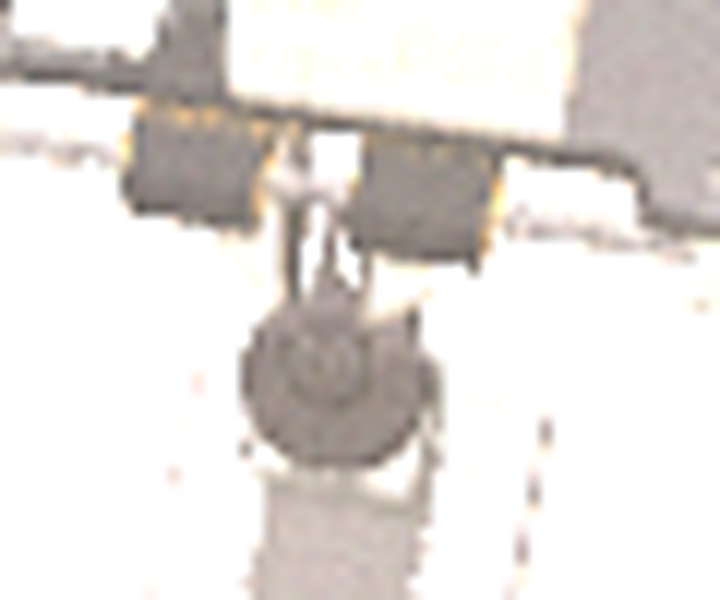

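Run:
```python
from h import *
np.set_printoptions(precision=1,suppress=True)
pb=lambda p:(proj("side",p)-[295,180]+.5)*12-.5
y=np.array([-np.sin(np.radians(19.8)),np.cos(np.radians(19.8)),0])
T=np.array([608.2,6.6,127.2])
for h in(0,19,40,66): print(h,pb(T+[0,0,h]-7*y),pb(T+[0,0,h]+7*y),pb(T+[0,0,h]-26*y),pb(T+[0,0,h]+26*y))
a=np.load("side_a.npz")["color"].astype(int);b=np.load("side_b.npz")["color"].astype(int)
# post top bolt pos
for r in range(194,214): print(r,' '.join('%3d'%v for v in b[r,308:340].mean(1)))
```

```text
0 [369.1 363. ] [308. 353.] [452.2 376.6] [225.4 339.4]
19 [369.8 321.7] [307.9 311.5] [454.1 335.4] [224.1 297.9]
40 [370.6 274.6] [307.7 264.3] [456.2 288.5] [222.6 250.5]
66 [371.6 214.1] [307.4 203.8] [459.  228.2] [220.6 189.8]
194  66  65  67  69  65  67  69  66  75 109 115 101  88 133 126 146 121  62  66  67  67  67  66  64  65  69  66  67  67 195 189 180
195  63  61  61  64  64  66  66  64  79  90 100 103  95 104 106 108  80  65  67  68  67  67  65  66  67  66  66  63  84 216 211 208
196  59  59  59  62  60  62  59  59  83  95  80  81  72  80  90 102  69  67  66  67  67  67  67  66  68  68  63  62 104 160 146 188
197  51  53  59  59  60  59  57  58  79 126  85  56  71 186  84  71  63  62  63  67  66  69  66  68  66  64  66  77 113 112  97 129
198 142 106  71  75  53  55  55  57  71 134  88  48  76 222  86  62  57  61  60  62  64  58  63  66  65  67  66  75  98  89 105  99
199 194 186 180 183 162  91  96  77  96 133  87  51  78 188  72  98  59  60  59  61  59  61  64  61  61  60  60  80 125  90 104  82
200 204 204 205 207 205 118 121 118 123 133  88  49 163 168  56 188  50  55
[... 1072 characters left out ...]
 140 171 208 202 200 199 202 201 201 200
209 204 204 205 187 131 167 179  71  62  66  60  67  68  67  71  68  72  61  73  70  70  75  92 124 209 203 199 201 201 200 200 201
210 204 205 211 140 118 238 219  60  63  66  62  65  67  61  72  64  70  61  70  65  65  66  63  91 166 207 203 205 201 200 202 204
211 205 205 210 111 120 188 174  59  64  66  67  62  67  65  65  64  64  58  65  65  67  65  59  79 140 189 210 208 205 203 203 205
212 203 205 181 110 121 120 127  59  65  66  69  57  60  63  63  65  61  57  65  64  67  68  54  73 126 146 159 165 161 169 184 182
213 203 208 174 120 124 124 128  81  66  69  66  67  60  61  59  54  59  63  67  64  64  65  62  76 121 121 117 125 119 176 161 137
```

Run:
```python
from h import *
o=C["side"]["color"].astype(int)
for n in("a","b"):
    b=np.load(f"side_{n}.npz")["color"].astype(int)
    print(n)
    for r in range(176,216):
        row=''
        for c in range(292,352):
            d=np.abs(b[r,c]-o[r,c]).max(); m=b[r,c].mean()
            row+='.' if d<22 else ('#' if m<75 else 'o' if m<145 else 'W')
        print(r,row)
```

```text
a
176 ooooo.ooo#####oooo#.WWWWWWWWWWWWWW.o..W.#oo############oo.oo
177 .W###oooo#####ooooooo....W.WWWWWWWW.oWWWWWW##############oo.
178 WW############ooooooooooooo......WWooWWWWWW###############oo
179 WW############ooooooooooooooooooooW...WWWW.############oo##o
180 WW############ooo##o.ooo#oooooooooo......Wo############oWo#o
181 Wo.oo#o#######ooo##oWWWW.o.ooooooooo.......############oWo#o
182 WWWWWWW.o.o###ooo##oWWWWWWWWWWWW..oo......o#########o#oo.o##
183 WWWWWWWWWW.oooooo##.WWWWWWWWWWWWWWWW.o....##########o#Woooo#
184 WWWWWWWWWW.oooooo##.WWWWWWWWWWWWWWWWoooo..############Wooooo
185 WWWWWWWWWWWoooooo##WWWWWWWWWWWWWWWWWooooo.############oooooo
186 WWWWWWWWWWW.ooooo##WWWWWWWWWWWWWWWWWooooo.############oWW..o
187 WWWWWWWWWWWW.oooo#oWWWWWWWWWWWWWWWWooooooo############.WWWWW
188 WWWWWWWWWWWWWWooo#.WWWWWWWWWWWWWWWWooooooo#..ooo##o###WWWWWW
189 WWWWWWWWWWWWWWW.o#WWWWWWWWWWWWWWWWWWWooooo#o.oooo.WWooWWWWWW
190 WWWWWWWWWWWWWWWWW.WWWWWWWWWWWWWWWWWWWWWWWW#.oooooWWWWWWWWWWW
191 WWWWWWWWWWWWWWWWWWWWWWWWWWWWWWWWWWWWWWWWWW#ooooooWWWWWWWWWWW
192 WWWWWWWWWWWWWWWWWWWWWWWWWWWWWWWWWWWWWWWWWW#oooo..WWWWW
[... 3403 characters left out ...]
WWWWWWWWWWWWWWW.o......oooooWWWWWWWWWWWWWWWWWWWWWW
206 WWWWWWWWWWWWWWWWWWWWWWWWW........ooo..WWWWWWWWWWWWWWWWWWWWWW
207 WWWWWWWWWWWWWWWWWWWWWWWW..............WWWWWWWWWWWWWWWWWWWWWW
208 WWWWWWWWWWWWWWWWWWWWWWWo..............oWWWWWWWWWWWWWWWWWWWWW
209 WWWWWWWWWWWWWWWWWWWWoWW................oWWWWWWWWWWWWWWWWWWWW
210 WWWWWWWWWWWWWWWWWWWooWW.................WWWWWWWWWWWWWWWWWWWW
211 WWWWWWWWWWWWWWWWWWWooWW.................oWWWWWWWWWWWWWWWWWWW
212 WWWWWWWWWWWWWWWWWWW.ooo.................oWWWWWWWWWWWWWWWWWWW
213 WWWWWWWWWWWWWWWWWWWoooo.................oo.ooWWoWWWWWWWWWWWW
214 WWWWWWWWWWWWWWWWWWooooo.................oooooWWooWWWWWWWWWWW
215 WWWWWWWWWWWWWWWWWWoooooo................ooooooWo.WWWWWWWWWWW
```

Run:
```python
import cv2,numpy as np
a=np.load("side_b.npz")["color"][135:235,275:365,::-1];b=np.load("top_b.npz")["color"][140:240,290:350,::-1]
g=lambda c:np.clip(255*(c/255.)**.6,0,255).astype(np.uint8)
cv2.imwrite("pics/b3.png",cv2.resize(g(np.hstack([a,b])),None,fx=5.3,fy=5.3,interpolation=cv2.INTER_CUBIC))
```

```text
(no output)
```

View pics/b3.png

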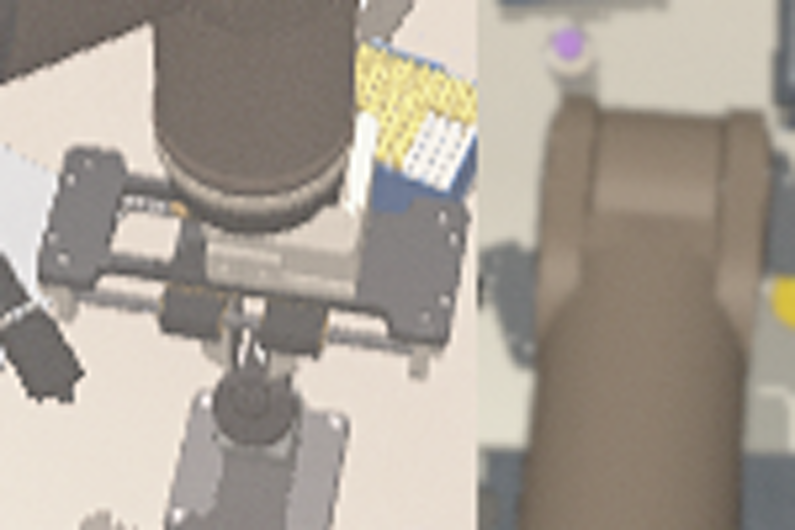

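Run:
```python
from h import *
np.set_printoptions(precision=1,suppress=True)
for z in(186,206,252): print(z,proj("top",[152.6,605.5,z]),proj("side",[152.6,605.5,z]))
import cv2
a=C["top"]["color"][300:400,60:180,::-1]
cv2.imwrite("pics/g.png",cv2.resize(a,None,fx=6,fy=6,interpolation=cv2.INTER_CUBIC))
```

```text
186 [130.4 331.3] [ 25.1 229.2]
206 [127.7 332.8] [ 20.3 225.6]
252 [121.1 336.5] [  8.6 216.9]
```

View pics/g.png

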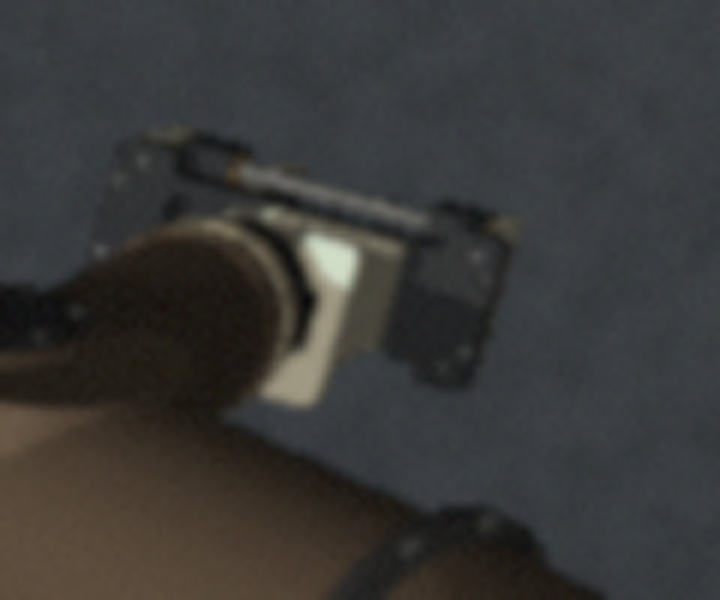

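The last crop shows the gripper plate centred at px (110.5,343.3). That lies on the projected tool axis, so the reported x and y are right. The fingertips simply end higher in the picture than expected, above the knob. I'll reopen, go lower while straddling the cap, and close gently.

Emit:
{"op": "servo_tool", "data": {"steps": [[0, 0, 0, 0, 66], [0, 0, 0, 0, 66], [0, 0, 0, 0, 66], [0, 0, 0, 0, 66], [0, 0, -5, 0, 66], [0, 0, -10, 0, 66], [0, 0, -15, 0, 66], [0, 0, -15, 0, 50], [0, 0, -15, 0, 40], [0, 0, -15, 0, 30], [0, 0, -15, 0, 20], [0, 0, -15, 0, 14], [0, 0, -15, 0, 14], [0, 0, -15, 0, 14]], "force": 5}}

```text
t: 5.0
position: [608.2, 6.6, 112.2]
tool_rot: [-0.536, 3.095, 0.0]
wrist_force: [0.5, -0.3, -0.0]
width: 0.171
grip_force: 0.0
```

Run:
```python
from snap import *
snap("c",(290,356,170,240),(290,356,155,225))
c=np.load("side_c.npz")["color"].astype(int)
print(sense()["width"])
for r in range(196,222): print(r,' '.join('%3d'%v for v in c[r,308:340].mean(1)))
```

```text
0.15805795298485495
196  71  67  64  66  67  66  68  65  91  96  93  57 124 186 206 208 184  81  64  68  67  68  72  68  63  68  66  61  62  66  74  73
197  68  68  68  68  68  69  70  67  88 114 105  92 109 125 138 154 140  66  67  68  67  68  68  66  67  69  71  64  58 163 182 182
198  65  64  63  63  67  67  66  66  96  99  95 110  99 100 101 116 108  64  66  70  66  69  67  68  66  67  67  62  97 183 211 209
199  57  61  62  59  59  61  63  61 110 102  70  88 113  99 103 101  83  68  65  67  67  66  69  67  67  68  68  64 110 135 167 177
200  53  59  59  58  58  61  59  56  89 127  67  55 132 148  71 134  65  65  67  66  68  68  69  68  69  67  68  59 122 106 114 121
201 140 105  72  77  54  53  58  54  99 137  68  49 144 124  60 170  60  62  63  60  63  65  63  62  67  67  64  74 105  99  99 101
202 196 184 177 183 142  93  97  78 108 135  66  50 170  89  70 120  94  57  61  61  62  56  61  60  61  62  62  72 107  98  93  77
203 204 204 204 207 175 118 123 118 123 132  70  52 146  81  72  72  81  60  59  59  62  60  60  58  61  57  57  62 153 184 180 173
204 202 204 204 204 198 
[... 1651 characters left out ...]
  84 104 124 122 125 121 121 118 123 123
217 208 194 121 121 124 124 126  77 124 115  64  60  67  68  67  67  67  67  57  56  79 120  72  94 123 122 120 122 121 121 122 116
218 210 134 122 124 124 127 123 109 124 125 113  77  67  62  62  60  62  56  54  94 121 120  74  83 122 122 122 121 120 123 121 116
219 212 104 121 124 126 122 125 126 103  96 100  87  90  82  91  80  82  96 113 126 131 103  78 114 121 121 118 118 120 119 120 106
220 214 116 122 124 122 125 124 126 117  88  77  83  89  88  87  82  83 100 111 122 131  92  76 127 123 122 123 120 123 123 122  87
221 186 118 123 123 123 124 124 125 126  91  85  82  83  83  79  77  81  85  87  92  98  84  78 124 125 121 121 122 123 123 123  83
```

The right finger now covers part of the cap in the image, with its tip at row ≈209, col 328. So the fingers are centred on the knob but still above it. I'll lower further with the fingers open.

Emit:
{"op": "servo_tool", "data": {"steps": [[0, 0, 0, 0, 50], [0, 0, 0, 0, 50], [0, 0, 0, 0, 50], [0, 0, -5, 0, 50], [0, 0, -10, 0, 50], [0, 0, -15, 0, 50], [0, 0, -18, 0, 50], [0, 0, -18, 0, 36], [0, 0, -18, 0, 28], [0, 0, -18, 0, 20], [0, 0, -18, 0, 14], [0, 0, -18, 0, 14], [0, 0, -18, 0, 14]], "force": 6}}

```text
t: 6.4
position: [608.3, 6.6, 94.3]
tool_rot: [-0.536, 3.095, 0.0]
wrist_force: [-0.4, -0.6, 0.7]
width: 0.201
grip_force: 6.0
```

The fingers gripped at 18.5 mm, less than the 20 mm knob, so only the knob's rim is held. The real tips are about 40 mm above the reported TCP. I'll reopen and go 12 mm lower.

Emit:
{"op": "servo_tool", "data": {"steps": [[0, 0, 0, 0, 34], [0, 0, 0, 0, 34], [0, 0, -3, 0, 34], [0, 0, -6, 0, 34], [0, 0, -9, 0, 34], [0, 0, -12, 0, 34], [0, 0, -12, 0, 26], [0, 0, -12, 0, 20], [0, 0, -12, 0, 14], [0, 0, -12, 0, 14], [0, 0, -12, 0, 14]], "force": 12}}

```text
t: 7.5
position: [608.3, 6.6, 82.2]
tool_rot: [-0.536, 3.095, 0.0]
wrist_force: [-0.0, 0.1, -0.1]
width: 0.213
grip_force: 12.0
```

Emit:
{"op": "servo_tool", "data": {"steps": [[-1, -0.3, 3, 0, 14], [-2, -0.7, 6, 0, 14], [-3, -1, 9, 0, 14], [-4, -1.4, 12, 0, 14], [-5.1, -1.8, 15, 0, 14], [-6.8, -2.5, 20, 0, 14], [-8.5, -3.1, 25, 0, 14], [-11.9, -4.3, 35, 0, 14], [-17, -6.2, 50, 0, 14], [-24, -8.6, 70, 0, 14]]}}

```text
t: 8.5
position: [583.5, -2.2, 153.1]
tool_rot: [0.536, -3.095, -0.0]
wrist_force: [0.7, -0.4, -0.4]
width: 0.214
grip_force: 12.0
```

Run:
```python
from snap import *
snap("d",(290,356,170,240),(290,356,155,225))
c=np.load("side_d.npz")["color"].astype(int)
print(sense()["width"],sense()["position"])
for r in range(178,228): print(r,' '.join('%3d'%v for v in c[r,308:340].mean(1)))
```

```text
0.20864728142681144 [585.19800009  -2.84774386 155.72349614]
178  64  51  48  53  52  51  57  68  69  80  76  82  85  83  81  80  79  67  61  57  53  53  50  51  43 124 173 187 182 174 175 215
179  71  59  47  55  48  58  54  56  54  55  51  55  56  54  53  51  54  52  53  54  53  55  46  60 157 172 184 181 182 177 178 177
180  82  62  92  93  47  47  52  54  55  55  52  55  50  57  56  54  54  54  55  49  50  41  86 162 188 182 182 181 180 181 175 184
181  84  78  99 153 121  95  63  50  49  51  54  51  53  51  48  53  49  46  47  60  90 160 164 185 183 179 179 180 182 181 179 182
182  86  83  79 144 136 132 127 103 115  59  64  65  45  46  61  62  92  87 161 158 163 187 182 183 180 179 180 180 182 180 180 184
183  88  73  66 103 129 133 133 125 130 114 113 114 125 124 137 150 156 164 190 185 184 183 183 181 179 181 178 181 179 180 180 181
184  75  65  62  81 157 159 143 133 137 125 127 130 132 133 138 145 144 148 155 156 163 173 172 181 180 181 181 182 181 182 181 185
185  65  68  61  86 174 171 164 173 171 169 159 157 144 135 134 123 123 126 131 131 135 140 140 147 157 153 165 174
[... 4860 characters left out ...]
  84 126 123 123 124 121 124 123 117 112
223 128 126 127 125 125 124 126 126 130  90  90  90  91  88  90  90  89  87  88  88  85  87  85 126 121 120 123 124 120 122 113 155
224 123 125 126 126 127 125 126 126 130  88  91  90  90  92  92  92  93  91  90  94  91  88 117 127 124 122 122 123 121 122 104 166
225 118 125 125 126 126 125 125 128 105  90  90  92  93  89  91  91  89  92  90  93  90  89 102 127 125 124 122 122 123 124  89 197
226 124 127 126 126 126 126 128 129  89  90  90  91  91  91  90  91  89  89  90  89  91  88 117 124 123 126 125 125 123 124  84 211
227 126 125 123 125 125 127 127 130  87  91  94  89  92  91  91  91  91  91  89  89  90  85 126 124 124 125 124 127 125 122 114 212
```

The cap is off and held (opening ≈19.5 mm). I'm carrying it to the free counter at (450,160).

Emit:
{"op": "servo_tool", "data": {"steps": [[-15, 18, 0, 0, 14], [-40, 48, 0, 0, 14], [-70, 84, 0, 0, 14], [-100, 120, 0, 0, 14], [-125, 150, 0, 0, 14], [-135, 162, -15, 0, 14], [-135, 162, -50, 0, 14], [-135, 162, -85, 0, 14], [-135, 162, -115, 0, 14], [-135, 162, -135, 0, 14], [-135, 162, -145, 0, 14], [-135, 162, -150, 0, 14], [-135, 162, -150, 0, 14], [-135, 162, -150, 0, 14]]}}

```text
t: 10.0
position: [449.9, 160.2, 3.0]
tool_rot: [-0.536, 3.094, 0.001]
wrist_force: [0.3, 0.6, -0.8]
width: 0.213
grip_force: 12.0
```

Emit:
{"op": "servo_tool", "data": {"steps": [[0, 0, -4, 0, 14], [0, 0, -7, 0, 14], [0, 0, -9, 0, 14], [0, 0, -11, 0, 14], [0, 0, -12, 0, 14], [0, 0, -12, 0, 14]], "force": 5}}

```text
t: 10.6
position: [449.2, 159.9, -10.0]
tool_rot: [0.536, -3.095, 0.0]
wrist_force: [0.7, 0.2, -0.2]
width: 0.214
grip_force: 5.0
```

Emit:
{"op": "servo_tool", "data": {"steps": [[0, 0, -1, 0, 14], [0, 0, -2, 0, 14], [0, 0, -3, 0, 14], [0, 0, -4, 0, 14], [0, 0, -4, 0, 14]]}}

```text
t: 11.1
position: [451.3, 160.7, -13.1]
tool_rot: [-0.535, 3.092, 0.001]
wrist_force: [3.1, 0.4, 6.3]
width: 0.216
grip_force: 5.0
```

Emit:
{"op": "servo_tool", "data": {"steps": [[0, 0, -1, 0, 14], [0, 0, -2, 0, 14], [0, 0, -3, 0, 14], [0, 0, -3, 0, 14]]}}

```text
t: 11.5
position: [451.6, 160.8, -16.0]
tool_rot: [-0.535, 3.091, 0.002]
wrist_force: [2.9, 0.8, 5.7]
width: 0.214
grip_force: 5.1
```

Emit:
{"op": "servo_tool", "data": {"steps": [[0, 0, -1, 0, 14], [0, 0, -2, 0, 14], [0, 0, -2, 0, 14]]}}

```text
t: 11.8
position: [452.5, 161.1, -17.7]
tool_rot: [-0.535, 3.09, 0.002]
wrist_force: [3.5, 1.6, 7.7]
width: 0.215
grip_force: 6.4
```

Emit:
{"op": "servo_tool", "data": {"steps": [[0, 0, -1, 0, 14], [0, 0, -1.5, 0, 14], [0, 0, -1.5, 0, 14]]}}

```text
t: 12.1
position: [453.2, 161.4, -19.0]
tool_rot: [-0.535, 3.089, 0.002]
wrist_force: [3.9, 1.7, 6.1]
width: 0.215
grip_force: 6.8
```

Emit:
{"op": "servo_tool", "data": {"steps": [[0, 0, 0, 0, 22], [0, 0, 0, 0, 24], [0, 0, 0, 0, 30], [0, 0, 0, 0, 40], [0, 0, 0, 0, 50], [0, 0, 25, 0, 50], [0, 0, 65, 0, 50], [10, -20, 110, 0, 50], [30, -60, 150, 0, 50], [60, -110, 170, 0, 50]]}}

```text
t: 13.1
position: [500.2, 67.5, 144.6]
tool_rot: [-0.541, 3.091, 0.002]
wrist_force: [1.7, 0.1, 0.0]
width: 0.545
grip_force: 0.0
```

Run:
```python
from snap import *
from h import proj
snap("e",(290,356,170,240),(290,356,155,225))
s=sense();print(s["position"],s["joint_positions"].round(2))
for z in(0,18,38): print(proj("side",[452,161,z]),proj("top",[452,161,z]))
c=np.load("side_e.npz")["color"].astype(int)
u,v=proj("side",[452,161,18]).round().astype(int)
for r in range(v-14,v+15): print(r,' '.join('%3d'%x for x in c[r,u-15:u+16].mean(1)))
```

```text
[503.7167476   60.99223457 144.97946347] [-0.49  0.28  0.33  1.94 -0.11  0.93  1.8 ]
[249.56304298 247.60230634] [278.66749204 236.98244473]
[248.66001304 245.04492417] [278.21048827 237.1018495 ]
[247.62956342 242.12668929] [277.69041608 237.23773262]
231 202 203 201 203 204 202 202 202 204 204 177 189 158 186 200 194 190 204 185 115 176 207 204 200 202 201 201 200 202 201 202
232 203 203 203 203 203 202 202 203 202 203 202 204 182 129 158 187 195 186 127 178 206 203 204 199 201 201 201 202 199 202 201
233 202 202 204 204 202 204 203 203 200 202 202 200 206 178 186 130 175 141 177 205 201 204 201 202 202 201 202 200 202 200 201
234 204 202 204 202 202 201 202 202 201 201 204 201 203 202 205 176 114  98 207 203 202 201 198 201 202 202 203 202 199 203 201
235 203 203 203 202 200 201 203 201 202 202 201 202 201 202 203 207 177 176 207 202 200 202 203 201 201 200 200 200 201 200 201
236 202 202 202 202 203 203 202 203 202 200 202 202 203 205 206 209 211 207 205 204 202 200 201 201 202 201 200 200 202 201 201
237 203 202 201 202 202 201 202 204 201 203 204 207 210 161 148 149 148 144 181
[... 2164 characters left out ...]
 126 133 135 134 134 133 133 163 212 166 107  86  88  86  87
255 203 204 204 203 204 205 204 204 204 204 207 205 208 185 188 189 187 191 131 130 132 134 132 131 161 117  88  86  88  88  87
256 202 204 204 203 204 203 205 203 205 204 204 205 204 205 207 207 210 164 130 132 133 134 135 132 109  90  88  86  89  68  88
257 204 204 204 203 205 205 204 203 204 203 203 204 204 205 204 205 208 129 132 132 132 134 135 118  93  87  88  87  77  76  85
258 203 205 203 204 202 204 203 204 203 202 203 202 203 203 203 206 211 129 132 132 132 133 127 101  89  87  88  88  83  88  84
259 203 203 204 204 203 203 204 203 204 204 200 201 201 202 201 203 211 129 131 133 133 132 108  86  87  89  87  71  89  90  88
```

The cap stands upright at side px (248,245), knob at (248,242). Both match the prediction for (452,161). Now to the objective in the middle hole.

Emit:
{"op": "servo_tool", "data": {"steps": [[5, -20, 10, -0.02, 44], [12, -50, 20, -0.05, 44], [20, -90, 20, -0.08, 44], [30, -130, 20, -0.11, 44], [40, -170, 20, -0.11, 44], [50, -210, 20, -0.11, 44], [60, -250, 20, -0.11, 44], [68, -285, 20, -0.11, 44], [73, -307, 10, -0.11, 44], [73, -307.5, -20, -0.11, 44], [73, -307.5, -40, -0.11, 44], [73, -307.5, -50, -0.11, 44], [73, -307.5, -50, -0.11, 44], [73, -307.5, -50, -0.11, 44]]}}

```text
t: 14.6
position: [572.5, -240.7, 92.3]
tool_rot: [-0.366, 3.12, -0.0]
wrist_force: [0.1, 0.1, 0.4]
width: 0.482
grip_force: 0.0
```

Run:
```python
from snap import *
snap("f",(365,455,215,305),(370,430,165,235),5)
s=sense();print(s["position"],s["tool_rot"],s["joint_positions"].round(2),s["width"])
from h import proj,cs
for p in([582.5,-257.5,105],[582.5,-257.5,61],s["position"]+[0,0,41]): print((proj("side",p)-[365,215]+.5)*5)
```

```text
Traceback (most recent call last):
  File "snap.py", line 9, in snap
    cv2.imwrite(f"pics/{tag}.png",np.hstack(out))
                                  ~~~~~~~~~^^^^^
ValueError: all the input array dimensions except for the concatenation axis must match exactly, but along dimension 0, the array at index 0 has size 450 and the array at index 1 has size 350
```

Run:
```python
from plant import *
s=sense();print(s["position"],s["tool_rot"],s["joint_positions"].round(3),s["joint_velocities"].round(3),s["width"],s["wrist_force"])
```

```text
[ 573.01225639 -240.80555296   92.86050508] [-3.65690073e-01  3.11864474e+00 -1.01142129e-03] [ 0.035  0.536  0.41   1.718 -0.255  0.939  2.349] [-0.    -0.003 -0.001  0.001  0.001 -0.003  0.   ] 0.4750526878033822 [0.178646   1.66590507 0.5917117 ]
```

Emit:
{"op": "servo_tool", "data": {"steps": [[0, 0, 0, 0, 44], [0, 0, 0, 0, 44]]}}

```text
t: 14.9
position: [572.7, -240.7, 92.4]
tool_rot: [-0.366, 3.119, -0.001]
wrist_force: [-1.0, 0.4, 0.0]
width: 0.482
grip_force: 0.0
```

Emit:
{"op": "servo_tool", "data": {"steps": [[5, -9, 4, 0, 44], [10, -17, 8, 0, 44], [10, -17, 8, 0, 44], [10, -17, 8, 0, 44]]}}

```text
t: 15.3
position: [582.4, -258.3, 99.8]
tool_rot: [-0.364, 3.12, -0.0]
wrist_force: [-1.2, 0.5, -0.3]
width: 0.482
grip_force: 0.0
```

Run:
```python
from snap import *
from h import proj
d=get_image("side"); np.savez("side_f.npz",**d); c=d["color"].astype(int)
s=sense();print(s["position"],s["joint_positions"].round(2))
for p in([582.5,-257.5,105],[582.5,-257.5,61],s["position"]+[0,0,41]): print(proj("side",p))
for r in range(244,286): print(r,' '.join('%3d'%x for x in c[r,388:426].mean(1)))
```

```text
[ 582.19042905 -257.75913251   99.51841003] [ 0.06  0.55  0.41  1.67 -0.26  0.97  2.37]
[406.44584457 266.67124867]
[403.60979717 272.78537852]
[408.92419754 261.56892332]
244  86  90 125 147 126  82  87  86  87  89  87  86  89  73  61  64  60 123 128  57  67  62 126 104 112  60  47  52  51  52  53  70  84  87 100 114 124 127
245  87  87  84  82  86  88  86  85  90  88  89  90  73  67  63  65  57 168  93  60  61  66 126 113 123 151  90  43  46  51  53  50  56  62  68  73  75  85
246  69  67  75  87  88  88  90  85  87  88  73  80  67  66  69  63  58 180  73  59  59  89 157 136 118 145 130 146  80  66  50  50  50  50  48  52  51  54
247  51  53  62  67  69  74  95  89  92  89  63  69  64  66  67  65  61 156  60  63  67 105 159 163 142 126 130 144 117 112  92  55  54  46  47  49  44  45
248 177 141  73  61  57  61  69  69  71  78  68  69  66  67  65  64  62  99  64  63  77 119 136 141 135 135 134 133 137 129 121 110 109 124  90 112 123 125
249 211 200 182  99  60  74  64  57  60  61  63  65  63  68  68  67  63  64  65  63  93 127 127 123 125 131 129 130 130 137 136 128 136 133 117 127 
[... 4923 characters left out ...]
 224 223 183 239 189 184 184 189 196 198 196 195 195 158  67  84  92  99  98
282 163 168 158 153 164 172 184 198 194 194 193 189 188 188 189 190 191 187 184 187 188 182 219 194 193 188 189 192 195 197 188 192 180 105  83  87  86  94
283 190 194 185 183 173 151 147 165 164 183 194 191 192 192 186 188 190 189 187 190 188 187 188 192 193 191 189 193 193 192 189 187 196 150  89  85  87  92
284 196 197 200 204 195 180 178 170 144 157 153 159 181 181 190 190 191 191 194 192 193 191 190 185 193 193 191 194 193 192 189 188 198 188 111  72  82  89
285 200 198 199 201 199 197 199 194 183 182 163 169 154 144 164 162 183 192 196 191 193 195 191 187 185 190 191 190 192 197 192 191 196 197 173 170  87  82
```

The fingers straddle the objective: inner edges at cols 400 and 418, objective top at (406,267). Descending to grasp.

Emit:
{"op": "servo_tool", "data": {"steps": [[0, 0, -20, 0, 44], [0, 0, -40, 0, 44], [0, 0, -55, 0, 44], [0, 0, -65, 0, 44], [0, 0, -71, 0, 44], [0, 0, -71, 0, 44], [0, 0, -71, 0, 36], [0, 0, -71, 0, 30], [0, 0, -71, 0, 26], [0, 0, -71, 0, 20], [0, 0, -71, 0, 20], [0, 0, -71, 0, 20]], "force": 10}}

```text
t: 16.55
position: [582.8, -258.1, 29.4]
tool_rot: [-0.365, 3.119, -0.001]
wrist_force: [-0.8, -0.9, 5.9]
width: 0.279
grip_force: 10.0
```

Emit:
{"op": "servo_tool", "data": {"steps": [[0, 0, 2, 0, 20], [0, 0, 6, 0, 20], [0, 0, 12, 0, 20], [0, 0, 18, 0, 20], [0, 0, 24, 0, 20], [0, 0, 24, 0, 20]]}}

```text
t: 17.15
position: [582.9, -257.9, 53.8]
tool_rot: [-0.365, 3.119, -0.001]
wrist_force: [-0.2, 0.3, -1.2]
width: 0.281
grip_force: 10.0
```

The objective is lifted 24 mm, weighs 1.2 N and is free in the hole. The tool stays vertical, so I'll pivot the objective about the pads. I move 24 mm towards the robot while its nose is still caught in the fixed hole.

Emit:
{"op": "servo_tool", "data": {"steps": [[-2.9, -0.7, 0, 0, 20], [-5.8, -1.4, 0, 0, 20], [-8.7, -2.1, 0, 0, 20], [-11.6, -2.8, 0, 0, 20], [-11.6, -2.8, 0, 0, 20]], "force": 8}}

```text
t: 17.65
position: [570.4, -260.6, 52.8]
tool_rot: [-0.365, 3.12, 0.0]
wrist_force: [1.8, 0.5, 0.9]
width: 0.278
grip_force: 8.0
```

Emit:
{"op": "servo_tool", "data": {"steps": [[-2.9, -0.7, 0, 0, 20], [-5.8, -1.4, 0, 0, 20], [-8.7, -2.1, 0, 0, 20], [-11.7, -2.8, 0, 0, 20], [-11.7, -2.8, 0, 0, 20], [-11.7, -2.8, 0, 0, 20]]}}

```text
t: 18.25
position: [558.5, -263.4, 52.5]
tool_rot: [0.365, -3.12, -0.0]
wrist_force: [0.6, -0.6, -1.3]
width: 0.278
grip_force: 8.0
```

```bash
cat > fit.py <<'E'
import numpy as np
from h import *
# orange thread-end disc centroid in a view, within window (x0,x1,y0,y1)
def orange(img,w):
    x0,x1,y0,y1=w; c=img[y0:y1,x0:x1].astype(float)
    m=(c[...,0]-c[...,2]>50)&(c[...,0]>120)
    wgt=np.where(m,c[...,0]-c[...,2],0); yy,xx=np.mgrid[y0:y1,x0:x1]
    return np.array([(wgt*xx).sum(),(wgt*yy).sum()])/max(wgt.sum(),1),int(m.sum())
E
python3 - <<'E'
from plant import *
from fit import *
for n,w in(("side",(370,440,240,290)),("top",(375,425,190,215))):
    d=get_image(n); np.savez(f"{n}_g.npz",**d); print(n,orange(d["color"],w)); 
    c=d["color"].astype(int); 
    if n=="side":
        for r in range(250,284): print(r,' '.join('%4d'%x for x in (c[r,384:424,0]-c[r,384:424,2])))
print(sense()["position"],sense()["wrist_force"],sense()["torque"])
E
```

```text
side (array([410.2074199 , 272.10096965]), 58)
250    2   27   27   12    7    8    7    8    8   35    5    4    6    3    5    8   24   39   14   22   18   15   15   14   17   18   18   15   17   17   16   16   17   16   17   16   18   18   17   16
251   10   38   39   34   34   26   26    9    4   54    3    5    8   37   17    3   13   35   23   15   22   18   15   17   15   16   16   15   16   17   17   18   17   18   17   16   18   17   18   16
252   11   41   37   38   38   37   37   35   30   66    2    2   13   60   77   32   10   24   35   18   18   24   19   15   14   15   15   16   18   18   17   18   16   17   15   15   16   16   16   18
253   26   40   35   36   37   38   37   37   40   39    3    4   14   43   78   54    7   16   34   27   14   20   23   20   16   16   18   17   16   15   17   17   14   16   15   16   16   16   17   16
254   31   39   36   36   37   36   37   37   38    7    3    5    7   11   38   43    6    8   25   31   21   17   21   24   17   14   16   15   16   15   17   17   16   18   17   18   17   16   16   17
255   40   40   37   37   37   37
[... 5327 characters left out ...]
29   30   32   31   30   33   26   13   16   10   15    8   15   22    7   16   25   25   10    3    5    5    6    6    6    5    4    7    5    7
282   31   30   29   30   25   27   24   23   26   27   30   30   31   31   31   31   31   27   27   27   27   25   26   29   26   24   27   28   19    7    4    5    6    4    7    8    7    6    7    4
283   30   31   30   31   31   31   31   31   28   23   24   25   26   30   32   30   32   31   31   30   32   31   31   31   30   28   28   29   30   27   26   21    6    8    5    5    7    7    7    6
top (array([0., 0.]), 0)
[ 558.57150799 -263.34724571   52.518707  ] [ 0.18450387 -0.0859321   0.13261763] [ 0.03528763 -0.00483138 -0.03688314]
```

Emit:
{"op": "servo_tool", "data": {"steps": [[0, 0, 10, 0, 20], [0, 0, 25, 0, 20], [0, 0, 45, 0, 20], [0, 0, 70, 0, 20], [0, 0, 95, 0, 20], [0, 0, 120, 0, 20], [0, 10, 145, 0.02, 20], [0, 30, 163, 0.05, 20], [0, 60, 165, 0.08, 20], [0, 90, 165, 0.11, 20], [0, 120, 165, 0.11, 20], [0, 150, 165, 0.11, 20], [0, 180, 165, 0.11, 20], [0, 210, 165, 0.11, 20], [0, 235, 165, 0.11, 20], [0, 248, 165, 0.11, 20], [0, 252, 165, 0.11, 20], [0, 252, 165, 0.11, 20]]}}

```text
t: 20.15
position: [559.1, -11.8, 218.2]
tool_rot: [-0.536, 3.095, -0.001]
wrist_force: [0.1, -0.5, 0.1]
width: 0.279
grip_force: 8.0
```

Run:
```python
from plant import *
from fit import *
np.set_printoptions(precision=1,suppress=True)
print(sense()["position"],sense()["tool_rot"],sense()["width"])
d=get_image("side"); np.savez("side_h.npz",**d); c=d["color"].astype(int)
L=np.array([611.9,8.1,113]);print("lens",proj("side",L),proj("top",L))
y=np.radians(19.8);t=np.radians(20);dd=np.array([-np.cos(y)*np.sin(t),-np.sin(y)*np.sin(t),np.cos(t)])
s=sense()["position"]; P=s+[0,0,52.6]
print("nose pred tilted",proj("side",P-67*dd),"untilted",proj("side",P-[0,0,67]))
for r in range(186,228): print(r,' '.join('%3d'%x for x in c[r,300:342].mean(1)))
g=np.load("top_g.npz")["color"].astype(int)
print()
for r in range(178,206): print(r,' '.join('%3d'%x for x in g[r,306:336].mean(1)))
```

```text
[559.1 -11.8 218.2] [-0.5  3.1 -0. ] 0.2792182660624396
lens [322.9 210.6] [321.7 191.2]
nose pred tilted [321.3 204.2] untilted [319.6 212.8]
186  72  64  61  58  58  59  61  58  55  70  84  91  96  98  96 109 118 117 134 131 130 130 127 128 128 139 145 152 156 155 155 159 163 169 175 170 163 156 146 138  91  81
187  75  70  84  82  80  78  69  64  63  56  55  54  61  60  62  69  79  79  92  98 100 108 124 120 118 132 133 131 134 134 135 139 144 150 154 158 161 166 168 184  73  85
188  70  72  78  76  75  77  76  72  77  82  69  70  71  56  59  47  50  50  53  57  63  67  82  81  81  91  92 100  99 121 119 132 131 130 133 133 138 143 147 159  80  84
189  65  65  65  67  65  68  68  71  72  75  70  90  92  60 107 154 140 113  92  73  56  46  48  53  52  57  56  66  63  81  80  93  94  95  99  99 110 121 119 132  87  87
190  66  68  70  68  66  63  68  65  63  61 101  93  98  60 120 202 196 188 182 179 179 149 153 121  69  65  64  66  58  56  57  57  53  59  64  69  71  86  80  95  81  77
191  69  69  67  66  68  68  66  68  70  76  84  98  77  48 114 212 209 196 197 199 199 198 201 1
[... 9039 characters left out ...]
 100  96  90  79  67  61  61  62  60  61  65  67  83 102 114 134 146 151 162 171
201 182 182 181 178 161 129 106 108 107 103 100  98  96  88  75  67  63  63  67  69  78  88 112 137 153 166 173 174 176 177
202 182 181 182 181 170 137 117 129 130 114 101  96  96  94  85  76  73  78  86  94 103 121 146 166 175 176 178 179 178 178
203 183 182 182 183 175 145 124 140 147 125 101  96  95 100 104 106 110 110 117 124 132 150 169 178 178 178 179 178 180 179
204 182 184 184 183 180 163 133 125 126 115 106 109 117 138 150 155 154 145 151 159 164 171 177 179 180 180 179 180 179 180
205 184 183 184 183 182 174 146 122 115 122 139 151 159 171 175 179 176 170 173 178 179 179 180 181 181 179 180 180 179 179
```

The lens glass is now visible: top px (321.3,191.5), side px (322.4,210.8), within a pixel of my model. To measure the tilt I'll turn the tool a quarter turn beside the camera, so the objective is seen in profile.

Emit:
{"op": "servo_tool", "data": {"steps": [[-3, -10, 0, -0.14, 20], [-6, -20, 0, -0.28, 20], [-9, -30, 0, -0.42, 20], [-12, -40, 0, -0.56, 20], [-15, -50, 0, -0.7, 20], [-15, -55, 0, -0.84, 20], [-15, -55, 0, -0.98, 20], [-15, -55, 0, -1.12, 20], [-15, -55, 0, -1.26, 20], [-15, -55, 0, -1.4, 20], [-15, -55, 0, -1.52, 20], [-15, -55, 0, -1.57, 20], [-15, -55, 0, -1.57, 20], [-15, -55, 0, -1.57, 20]]}}

```text
t: 21.6
position: [543.8, -67.4, 217.8]
tool_rot: [1.808, 2.569, -0.0]
wrist_force: [-0.4, -0.6, -1.9]
width: 0.281
grip_force: 8.0
```

Run:
```python
from plant import *
from fit import *
import cv2
np.set_printoptions(precision=1,suppress=True)
s=sense();print(s["position"],s["tool_rot"],s["width"])
d=get_image("side"); np.savez("side_i.npz",**d)
e=get_image("top"); np.savez("top_i.npz",**e)
P=s["position"]+[0,0,52.6]; v=s["tool_rot"];az=2*np.arctan2(v[1],v[0])  # tool x azimuth
x0,y0=295,165
print("az",np.degrees(az)%360)
for th in(0,10,20,30):
    for sg in(1,):
        u=np.array([np.cos(az)*np.sin(np.radians(th)),np.sin(az)*np.sin(np.radians(th)),np.cos(np.radians(th))])
        print(th,[((proj("side",P+a*u)-[x0,y0]+.5)*8) for a in(-67,-27,-21,22)])
a=d["color"][y0:y0+75,x0:x0+95,::-1]
cv2.imwrite("pics/i.png",cv2.resize(a,None,fx=8,fy=8,interpolation=cv2.INTER_CUBIC))
```

```text
[543.8 -67.4 217.8] [ 1.8  2.6 -0. ] 0.2810236702220655
az 109.70948497357344
0 [array([329.5, 504.4]), array([333.4, 443.9]), array([334. , 434.4]), array([338.6, 363.9])]
10 [array([367.2, 509.3]), array([349.1, 445.8]), array([346.3, 436. ]), array([325.3, 362.2])]
20 [array([404.2, 511. ]), array([364.5, 446.5]), array([358.3, 436.5]), array([312.4, 361.8])]
30 [array([439.5, 509.6]), array([379. , 445.8]), array([369.6, 435.9]), array([300.2, 362.6])]
```

View pics/i.png

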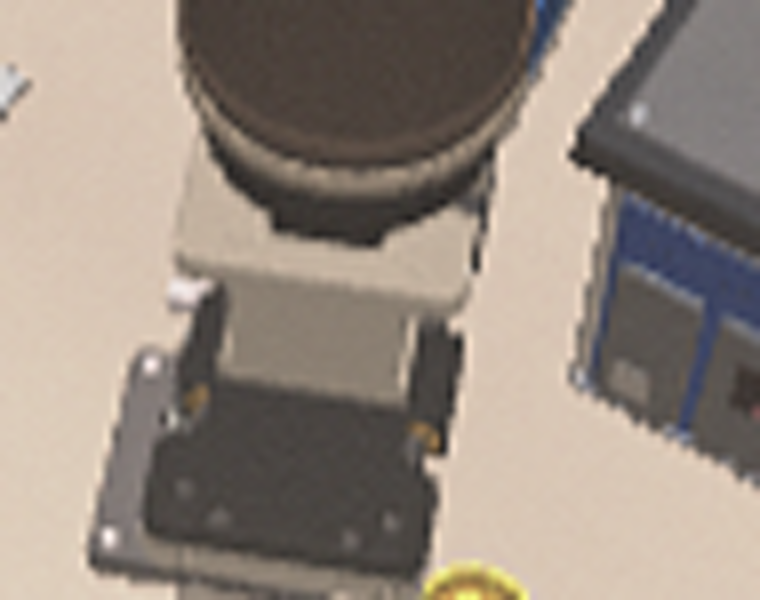

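The gripper's end plate hides the objective from this side; in this crop the plate is at (290,470). I'll turn another quarter so the objective leans away from the side camera and its nose shows against the bare counter. I'll measure that numerically.

Emit:
{"op": "servo_tool", "data": {"steps": [[5, -5, 0, -0.14, 20], [10, -10, 0, -0.28, 20], [15, -15, 0, -0.42, 20], [20, -20, 0, -0.56, 20], [25, -25, 0, -0.7, 20], [30, -30, 0, -0.84, 20], [35, -35, 0, -0.98, 20], [40, -40, 0, -1.12, 20], [40, -40, 0, -1.26, 20], [40, -40, 0, -1.4, 20], [40, -40, 0, -1.52, 20], [40, -40, 0, -1.57, 20], [40, -40, 0, -1.57, 20], [40, -40, 0, -1.57, 20]]}}

```text
t: 23.1
position: [584.0, -106.4, 217.6]
tool_rot: [3.094, 0.542, -0.0]
wrist_force: [0.6, -0.4, -0.8]
width: 0.277
grip_force: 8.0
```

Run:
```python
from plant import *
from fit import *
np.set_printoptions(precision=1,suppress=True)
s=sense();print(s["position"],s["tool_rot"],s["width"])
d=get_image("side"); np.savez("side_j.npz",**d); c=d["color"].astype(int)
P=s["position"]+[0,0,52.6]; v=s["tool_rot"];az=2*np.arctan2(v[1],v[0])
print("az",np.degrees(az)%360)
for th in(0,10,15,20,25,30):
    t=np.radians(th);u=np.array([np.cos(az)*np.sin(t),np.sin(az)*np.sin(t),np.cos(t)])
    print(th,[proj("side",P+a*u) for a in(-67,-27,-21,22)])
n=proj("side",P-[0,0,67]).astype(int)
for r in range(n[1]-16,n[1]+20): print(r,' '.join('%3d'%x for x in c[r,n[0]-18:n[0]+18].mean(1)))
print(n[0]-18)
```

```text
[ 584.  -106.4  217.6] [ 3.1  0.5 -0. ] 0.277435008300189
az 19.877520759920195
0 [array([357.5, 222.2]), array([358.7, 214.5]), array([358.9, 213.3]), array([360.3, 204.3])]
10 [array([356.8, 226.1]), array([358.4, 216.1]), array([358.7, 214.5]), array([360.5, 203. ])]
15 [array([356.5, 228. ]), array([358.3, 216.8]), array([358.6, 215.1]), array([360.6, 202.3])]
20 [array([356.3, 229.7]), array([358.2, 217.5]), array([358.5, 215.7]), array([360.7, 201.8])]
25 [array([356. , 231.2]), array([358.1, 218.1]), array([358.4, 216.1]), array([360.8, 201.3])]
30 [array([355.8, 232.6]), array([358. , 218.7]), array([358.4, 216.6]), array([360.9, 200.9])]
206 160  49  51  57  56  56  57  60  63  60  57  57  57  67  66  75 102 126 110  93  82  75  77  73  93  91  98  91  65  64  63  65  64  65  64  65
207 188 133 103  71  72  52  55  53  56  54  58  60  57  69  60  75 111 129 129 129 130 124 124 124  99  90  72  79  60  62  65  65  63  63  64  65
208 198 187 179 171 174 175 134 107  78  64  63  55  56  71  52  98  99 124 126 135 135 130 132 129 116 102  58  79  57  57  60  60  59  57  61  63
2
[... 4186 characters left out ...]
 181 157 129 116 114 106 120 144 166 202 196 196 196 195 194 196 195 197 198 196 197 196 196 195 195 197
238 196 199 197 199 197 197 198 199 199 190 131  98 123 129 141 136 120 127 112 156 181 196 198 197 197 197 196 197 197 197 198 197 197 197 199 196
239 198 198 197 198 199 197 200 198 204 129 122 143 147 194 196 195 144 149 129 103 122 206 200 196 196 194 196 197 196 198 196 196 198 199 199 198
240 198 198 199 197 197 197 198 200 190 110 147 196 194 204 203 203 193 196 151 140  92 180 196 197 196 196 196 197 196 198 197 196 197 199 197 199
241 200 198 199 198 200 198 198 182 142 190 193 205 202 202 201 202 202 204 194 198 118 125 197 195 195 196 196 195 196 195 196 196 197 196 197 199
339
```

In profile the nose is clear. Its front edge is at row 231.4 and cols 353.6–358.4, which matches the prediction for a 20° tilt (231.4, 356.3). Now I refine the lens position and compute the final pose.

Run:
```python
from fit import *
np.set_printoptions(precision=1,suppress=True)
def cen(n,x0,x1,y0,y1,lo):
    c=np.load(n)["color"].astype(float)[y0:y1,x0:x1].mean(2); w=np.clip(c-lo,0,None)
    yy,xx=np.mgrid[y0:y1,x0:x1]; return np.array([(w*xx).sum(),(w*yy).sum()])/w.sum()
ct_=cen("top_g.npz",317,326,188,196,85)
# side: glass fully uncovered in image j (tool away)
c=np.load("side_j.npz")["color"].astype(int).mean(2)
for r in range(204,217): print(r,' '.join('%3d'%x for x in c[r,314:332]))
cs_=cen("side_j.npz",318,328,206,216,100)
L,e=tri(cs_,ct_); print(ct_,cs_,L,e)
for z in(113,):print(onz("top",ct_,z),onz("side",cs_,z))
```

```text
204 198 198 180 178 177 183 127 105 131 107  64  78  73  68  74  60  71 203
205 198 197 197 201 168 183 129  80 101  91  64  62  65  62  64  54 136 203
206 197 196 198 203 139 136  88 108 113 114  86  65  65  53  50  47 161 200
207 199 201 202 175 102 100 160 171 170 171 168 139  63  92 169 107 160 190
208 164 184 186 137  72 165 189 189 185 188 190 181 108  81 138 164 171 163
209 167 138 141  97  80 191 187 184 183 186 185 188 174  84  86 158 176 115
210 208 116 119  71 139 192 186 184 183 184 184 185 192 117  71 136 173  83
211 164 120 124  71 138 189 186 185 183 183 185 188 194 107  62 111 144  73
212 118 121 108  74 125 190 186 184 183 186 185 187 194  83  57 100 129  63
213 122 123 115  75  92 172 189 186 184 184 185 191 156  73  49 103 126  72
214 123 124 108 103  61 111 170 191 189 190 192 156  95  62  53 115 105  80
215 120 125 115 111  65  66 112 139 139 143 130  97  65  54  64 101  91  83
216 124  98 149 119  80  63  60  79  74  79  66  60  55  67  78 100  80 103
[321.6 191.6] [322.3 210.7] [610.1   8.8 115.1] 0.15043543949109695
[610.4   8.5 113. ] [610.9   9.6 113. ]
```

Emit:
{"op": "servo_tool", "data": {"steps": [[-5, 5, 0, 0.14, 20], [-10, 10, 0, 0.28, 20], [-15, 15, 0, 0.42, 20], [-20, 20, 0, 0.56, 20], [-25, 25, 0, 0.7, 20], [-30, 30, 0, 0.84, 20], [-35, 35, 0, 0.98, 20], [-40, 40, 0, 1.12, 20], [-40, 40, 0, 1.26, 20], [-40, 40, 0, 1.4, 20], [-40, 40, 0, 1.52, 20], [-40, 40, 0, 1.57, 20], [-40, 40, 0, 1.57, 20]]}}

```text
t: 24.45
position: [544.0, -66.5, 217.9]
tool_rot: [1.806, 2.57, 0.001]
wrist_force: [-0.4, 0.7, -1.1]
width: 0.283
grip_force: 8.0
```

Emit:
{"op": "servo_tool", "data": {"steps": [[0, 0, 0, 0.14, 20], [0, 0, 0, 0.28, 20], [0, 0, 0, 0.42, 20], [0, 0, 0, 0.56, 20], [0, 5, 0, 0.7, 20], [2, 10, 0, 0.84, 20], [4, 20, 0, 0.98, 20], [6, 30, 0, 1.12, 20], [8, 40, 0, 1.26, 20], [10, 48, 0, 1.4, 20], [12, 54, 0, 1.52, 20], [12.7, 56, 0, 1.57, 20], [12.7, 56, 0, 1.57, 20], [12.7, 56, 0, 1.57, 20]]}}

```text
t: 25.85
position: [556.6, -10.6, 217.7]
tool_rot: [0.532, -3.096, 0.0]
wrist_force: [-0.4, -0.9, -1.6]
width: 0.284
grip_force: 8.0
```

Emit:
{"op": "servo_tool", "data": {"steps": [[3, 1, -9, 0, 20], [6, 2.2, -18, 0, 20], [9, 3.3, -27, 0, 20], [11.5, 4.2, -34, 0, 20], [13, 4.7, -37.7, 0, 20], [13, 4.7, -37.7, 0, 20], [13, 4.7, -37.7, 0, 20], [13, 4.7, -37.7, 0, 20], [13, 4.7, -37.7, 0, 20]], "force": 10}}

```text
t: 26.75
position: [569.9, -5.6, 180.4]
tool_rot: [-0.536, 3.095, 0.0]
wrist_force: [-0.1, 0.2, -1.2]
width: 0.281
grip_force: 10.0
```

Run:
```python
from plant import *
from fit import *
np.set_printoptions(precision=1,suppress=True)
s=sense();print(s["position"],s["tool_rot"],s["width"],s["joint_velocities"].round(3))
d=get_image("side"); c=d["color"].astype(int).mean(2)
L=np.array([610.5,8.9,113.3]);y=np.radians(19.8)
P=s["position"]+[0,0,52.6]
def ring(a,r,th):
    t=np.radians(th);u=np.array([-np.cos(y)*np.sin(t),-np.sin(y)*np.sin(t),np.cos(t)])
    e1=np.array([-np.sin(y),np.cos(y),0]);e2=np.cross(u,e1)
    q=np.array([proj("side",P+a*u+r*(np.cos(k)*e1+np.sin(k)*e2)) for k in np.linspace(0,6.28,90)])
    return q.min(0),q.max(0)
for th in(16,20,24): print(th,"collar bottom",ring(-27,18.5,th),"top",ring(22,10,th))
for r in range(190,226): print(r,' '.join('%3d'%x for x in c[r,304:338]))
```

```text
[569.9  -5.6 180.4] [-0.5  3.1  0. ] 0.2813092095930435 [ 0.  0. -0. -0.  0. -0. -0.]
16 collar bottom (array([312.5, 198. ]), array([327.2, 212.3])) top (array([314.6, 196.2]), array([322.9, 204.3]))
20 collar bottom (array([312.7, 197.1]), array([327.4, 211.7])) top (array([314.5, 196.8]), array([322.8, 205. ]))
24 collar bottom (array([312.8, 196.3]), array([327.5, 211. ])) top (array([314.4, 197.3]), array([322.7, 205.6]))
190  57  56  58  61  58  72  89  95  96 106 118 120 119 131 129 132 135 130 133 125 131 154 153 150 154 154 159 167 169 161 164 145 135 136
191  74  82  66  64  59  59  52  60  60  69  75  79  82  94  99 109 116 118 131 132 131 133 132 134 136 141 147 152 157 155 161 159 164 175
192  71  77  72  70  76  81  71  80  70  65  60  49  48  50  58  69  78  81  92  92  91  97  97 109 124 122 133 133 135 133 137 142 145 153
193  67  66  71  70  73  76  69  72 104  69  76 157 142 115  79  72  50  52  50  51  53  64  65  74  80  79  92  99  94  98 103 112 120 117
194  66  67  67  67  65  66  69  80 113  66  77 206 198 189 182 181 178 150 143 119  65  60  62  57  58  58  
[... 3670 characters left out ...]

221 206 206 207 209 186 118 126 124 125 127 126 127 129  89  83  83  85  83  81  80  82  87  89  95 114  85  78 124 125 123 122 124 123 125
222 207 204 206 212 152 122 126 126 126 126 126 125 129  89  90  92  92  88  89  88  85  84  82  81  76  81  84 125 125 120 124 121 124 123
223 207 207 207 213 130 127 127 121 125 126 124 126 128  87  91  91  91  92  91  90  89  92  89  89  87  86  86 124 123 120 123 123 124 121
224 205 207 207 215 122 124 124 126 124 124 125 126 131  88  90  92  91  92  88  90  90  91  91  88  92  88 115 125 121 123 123 122 122 124
225 208 209 209 186 119 125 128 125 127 124 126 127 104  88  93  89  90  92  91  90  90  89  92  90  91  86 104 126 124 124 124 123 123 124
```

The thread end fits the prediction (bottom edge at row 204.9), and the collar edge is about 1 px off. A quick joint fit of the tilt and grip offset over both views will settle it.

Run:
```python
from fit import *
np.set_printoptions(precision=2,suppress=True)
def mx(pos,az,a,r,th,dl,b,da,dz):
    az=np.radians(az);t=np.radians(th);h=np.array([np.cos(az),np.sin(az),0]);u=np.sin(t)*h+[0,0,np.cos(t)]
    P=np.array(pos)+[0,0,52.6+b]+dl*h
    e1=np.array([-np.sin(az),np.cos(az),0]);e2=np.cross(u,e1)
    return max(proj("side",P+(a-b)*u+r*(np.cos(k)*e1+np.sin(k)*e2))[1] for k in np.linspace(0,6.28,120))
J=[584,-106.4,217.6];K=[569.9,-5.6,180.4]
obs=[(J,19.88,-67,6,231.4),(J,19.88,-27,18.5,222.7),(K,199.8,22,10,204.9),(K,199.8,-27,18.5,210.6)]
f=lambda p:np.r_[[(mx(q,az,a,r,p[0],p[1],p[2],0,0)-m)/.4 for q,az,a,r,m in obs],p[1]/2,p[2]/4]
r=least_squares(f,[20,0,0]);print(r.x,r.fun*.4, np.sqrt(np.diag(np.linalg.inv(r.jac.T@r.jac))))
print(f([20,0,0])*.4)
th,dl,b=r.x;az=np.radians(199.8);t=np.radians(th);h=np.array([np.cos(az),np.sin(az),0]);u=np.sin(t)*h+[0,0,np.cos(t)]
nose=np.array(K)+[0,0,52.6+b]+dl*h-(67+b)*u
d=np.sin(np.radians(20))*h+[0,0,np.cos(np.radians(20))]
L=np.array([610.5,8.9,113.3]);F=L+60*d;print("nose",nose,"focus",F,"move",F-nose)
```

```text
[20.85  0.16  1.61] [0.37 0.34 0.02 0.73 0.03 0.16] [1.17 1.23 3.23]
[-0.01  0.18  0.05  1.04  0.    0.  ]
nose [592.73   2.62 170.49] focus [591.19   1.95 169.68] move [-1.54 -0.67 -0.81]
```

The fit gives a tilt of 20.9° ± 1.2° and a nose within 2 mm of the focus. I'll make a small correction, settle, then hand in.

Emit:
{"op": "servo_tool", "data": {"steps": [[-1, -0.4, -0.8, 0, 20], [-1, -0.4, -0.8, 0, 20], [-1, -0.4, -0.8, 0, 20], [-1, -0.4, -0.8, 0, 20], [-1, -0.4, -0.8, 0, 20]]}}

```text
t: 27.3
position: [568.7, -5.9, 179.2]
tool_rot: [0.536, -3.095, -0.0]
wrist_force: [-0.7, -0.5, -0.0]
width: 0.28
grip_force: 10.0
```

```bash
python3 -c "
from plant import *
s=sense();print(s['position'],s['width'],s['wrist_force']);print(hand_in())"
```

```text
[568.70175024  -5.93220022 179.16993737] 0.28022982055118 [-0.65936708 -0.4575892  -0.02888378]
the job is handed in; nothing more can be done
None
```

Handed in at about 27 s: the cap stands upright on the bare counter near (452, 161), and the gripper holds the longest objective nose-down in front of the camera lens, tilted about 21° ± 1° against the 20° wanted, its nose within about 2 mm of the 60 mm point by my image fit; no verdict came back.

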